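# Line up the reagent bottles by size beside the pH meter

## Robot

A 6-joint arm with a two-finger parallel gripper is mounted at the origin on the work surface. World frame = base frame: x ahead of the robot, y to its left, z up, the work surface at z = 0. Lengths are in m, angles in rad, forces in N, time in s.
With the tool pointing down it reaches from about 0.3 to 0.85 m from the base axis. Payload 5.4 kg.
Tool frame: the origin (TCP) lies midway between the tips of the shut fingers; the grasp point (between the pads) lies 19 mm behind it (robot.tcp_to_grasp is the distance from the TCP to the grasp point, in m); z points along the fingers, x is the direction in which the jaws open and shut, and the axes are right-handed (so a half turn about z gives the same grasp; the last joint's range is limited). The gripper opens to 85 mm and grips with 20 to 120 N. Pads are 22 mm wide; open, the fingers measure 114 mm over their backs; the gripper's body (76 mm by 85 mm) begins 54 mm behind the grasp point. The pads swing forward as they close: fully open they stand 13 mm farther back than shut.
Start: joints at [0.933, 0.158, 1.597, -0, 1.386, -0.21], TCP at [0.239, 0.523, 0.231] pointing down, gripper open.
Joint ranges: [-2.91, 2.91], [-0.94, 2.29], [0.18, 2.7], [-1.29, 4.43], [0.17, 2.64], [-3, 3]. Speed limits (rad/s): [2.57, 2.57, 3.14, 3.14, 3.14, 3.14].

## Interface

Orientations are given as [roll, pitch, yaw] about the fixed x, y, z axes, in that order (R = Rz(yaw) Ry(pitch) Rx(roll)).
In Python, from cell import robot, optics gives the robot as it stands. Calls block until the motion is done:
- robot.move_ptp(position, orientation): joint-space move of the TCP to a pose.
- robot.line_to(position, frame=None, vel=0.15, guard=None): straight line of the TCP; frame=None keeps the orientation; vel is the mean speed in m/s. With guard (N) it stops when the force on the tool has changed by that much, and returns True; else False.
- robot.goto_joints(angles): joint-space move.
- robot.release() and robot.close_gripper(strength=None): open the fingers fully, or close them until they stop; strength is the grip in N (None keeps the last).
- robot.sleep(seconds).
- robot.solve_ik(position, orientation): joint angles nearest the present ones, or None.
- robot.get_state(): the state.
- optics.camera(name): name is "scene" or "top" or "wrist"; returns a dict with "image" (384x512x3 uint8, blue, green, red), "z_map" (384x512 float32, m along the optical axis (not along the pixel's ray), 0 where there is no reading), "fx", "fy", "cx", "cy" (pixels), "D" ([k1, k2, p1, p2, k3] as OpenCV has them; the pictures are not rectified), "rvec" (rotation vector, rad) and "tvec" (3), from world to camera coordinates, as OpenCV has them. Camera axes: x right, y down, z forward; pixel columns grow to the right and rows downward; lengths in m; the calibration is good to about 2 mm. A picture is of the moment at which its call begins.
A pose or a line that the arm cannot do raises robot.PlanningError and nothing moves.
- robot.job_done(): hands the job in, once; it reports no verdict.
The state is a dict: "clock": time; "joints": joint angles; "dq": joint speeds; "tau": joint torques, N m; "eef_pos": TCP position; "eef_rot": TCP orientation; "ft_force": force on the tool from outside, world axes, zero at the start; "wrist_torque": the same for the moment, N m; "opening": finger opening in m.
Only numpy, scipy, OpenCV 4.12 (cv2) and the standard library are available. Lean on these libraries where they do the work, as an engineer would, in place of code of your own. Each camera call takes 0.05 s, during which the arm holds its last target. There are 200 camera calls.

## Task

Stand the four amber bottles upright on the row of white marks, one centred on each mark, in order of size: the largest on the mark nearest the pH meter, then ever smaller, so that the smallest ends up farthest from the meter. Do not tip any bottle over on the way, and leave the empty glass beaker standing where it is.

Things in the scene. Friction and masses are not known exactly. Their poses are not given: they have to be found in the camera images.
- bottle_xl_mid (a point): the largest of four closed amber glass bottles of one shape (blank paper label, white round cap), standing loose and upright: 58 mm diameter, 100 mm high. The point is on its axis half-way up, 50 mm above its underside; z is up along its axis. The round side is straight up to 66 mm, then slopes in to the cap (39 mm diameter, top 20 mm). Weighs under 250 g
- bottle_l_mid (a point): the second largest of four closed amber glass bottles of one shape (blank paper label, white round cap), standing loose and upright: 50 mm diameter, 84 mm high. The point is on its axis half-way up, 42 mm above its underside; z is up along its axis. The round side is straight up to 55 mm, then slopes in to the cap (34 mm diameter, top 17 mm). Weighs under 250 g
- bottle_m_mid (a point): the third largest (second smallest) of four closed amber glass bottles of one shape (blank paper label, white round cap), standing loose and upright: 42 mm diameter, 68 mm high. The point is on its axis half-way up, 34 mm above its underside; z is up along its axis. The round side is straight up to 45 mm, then slopes in to the cap (29 mm diameter, top 14 mm). Weighs under 250 g
- bottle_s_mid (a point): the smallest of four closed amber glass bottles of one shape (blank paper label, white round cap), standing loose and upright: 34 mm diameter, 52 mm high. The point is on its axis half-way up, 26 mm above its underside; z is up along its axis. The round side is straight up to 34 mm, then slopes in to the cap (23 mm diameter, top 10 mm). Weighs under 250 g
- mark_a: one of four identical fixed white round marks, 64 mm diameter, 3 mm thick, in a straight row 85 mm apart on a flat grey board (95 x 350 mm, 8 mm high): the right-hand end as seen from the robot (lower y). Origin: centre of its underside, 8 mm above the table, so its top is 3 mm above the origin. y runs along the row, z up
- mark_b: one of four identical fixed white round marks, 64 mm diameter, 3 mm thick, in a straight row 85 mm apart on a flat grey board (95 x 350 mm, 8 mm high): second from the right-hand end. Origin: centre of its underside, 8 mm above the table, so its top is 3 mm above the origin. y runs along the row, z up
- mark_c: one of four identical fixed white round marks, 64 mm diameter, 3 mm thick, in a straight row 85 mm apart on a flat grey board (95 x 350 mm, 8 mm high): third from the right-hand end. Origin: centre of its underside, 8 mm above the table, so its top is 3 mm above the origin. y runs along the row, z up
- mark_d: one of four identical fixed white round marks, 64 mm diameter, 3 mm thick, in a straight row 85 mm apart on a flat grey board (95 x 350 mm, 8 mm high): the left-hand end (higher y). Origin: centre of its underside, 8 mm above the table, so its top is 3 mm above the origin. y runs along the row, z up
- meter_keys (a point): the pH meter, fixed, beyond one end of the row of marks: white low desktop unit 170 x 190 mm, 52 mm high, with a display and keys on top and an upright electrode rod with a crossbar (190 mm high) at its far edge. It stands at the left or at the right end of the row; a plain beige instrument box (190 x 240 mm, 72 mm high) stands at the other end. The point is the middle of its row of keys, on its upper face 42 mm above the table, 27 mm in from its edge towards the robot
- beaker_mid (a point): an empty open clear glass beaker, loose, standing among the bottles at the start: 58 mm diameter, 75 mm high. The point is on its axis half-way up, 38 mm above its underside; z is up
Things that resemble listed ones, but are neither listed nor needed, are in the scene too. What is shaped like the part that bears bottle_s_mid but purple is not meant.

How it is judged:
At the end, for the whole second after the job is handed in: All four bottles stand released, upright (within 0.1 rad) and at rest on the marks, each axis within 14 mm of its mark's centre and each underside on the mark (within 4 mm): largest on the mark at the meter's end of the row, second largest next, then the third, smallest at the other end (((world y of meter_keys above 0 m and horizontal distance between bottle_xl_mid and mark_d below 0.014 m and z of bottle_xl_mid in the frame of mark_d between 0.049 and 0.057 m and horizontal distance between bottle_l_mid and mark_c below 0.014 m and z of bottle_l_mid in the frame of mark_c between 0.041 and 0.049 m and horizontal distance between bottle_m_mid and mark_b below 0.014 m and z of bottle_m_mid in the frame of mark_b between 0.033 and 0.041 m and horizontal distance between bottle_s_mid and mark_a below 0.014 m and z of bottle_s_mid in the frame of mark_a between 0.025 and 0.033 m) or (world y of meter_keys below 0 m and horizontal distance between bottle_xl_mid and mark_a below 0.014 m and z of bottle_xl_mid in the frame of mark_a between 0.049 and 0.057 m and horizontal distance between bottle_l_mid and mark_b below 0.014 m and z of bottle_l_mid in the frame of mark_b between 0.041 and 0.049 m and horizontal distance between bottle_m_mid and mark_c below 0.014 m and z of bottle_m_mid in the frame of mark_c between 0.033 and 0.041 m and horizontal distance between bottle_s_mid and mark_d below 0.014 m and z of bottle_s_mid in the frame of mark_d between 0.025 and 0.033 m)) and angle between each of bottle_xl_mid, bottle_l_mid, bottle_m_mid, bottle_s_mid's own z axis and vertical below 0.1 rad and linear speed of each of bottle_xl, bottle_l, bottle_m, bottle_s below 0.02 m/s); the robot touches nothing.
It fails at once if the beaker was disturbed: shifted by more than 25 mm or tipped over (distance of beaker_mid from where it was at the start of the episode above 0.025 m or angle between beaker_mid's own z axis and vertical above 0.5 rad).
It fails at once if a bottle was tipped over (leaning more than 0.8 rad) (angle between any of bottle_xl_mid, bottle_l_mid, bottle_m_mid, bottle_s_mid's own z axis and vertical above 0.8 rad).
It also fails if it takes over 104 s, if anything falls off the work surface, if the arm or the gripper's body presses on something with over 40 N, if the wrist force passes 120 N, or if a joint passes its speed limit or range.

## Working session

There is one attempt and no reset: what is moved stays moved. The work goes in short steps, each a Python script; the robot and the scene stay as the last script left them, time stands still between calls to the robot, and variables do not carry over. Pictures are saved under pics/ and viewed, about 12 in all and at most 16, crops included, and the job is handed in when it is done.

```bash
mkdir -p pics; ls; cat > h.py <<'E'
import numpy as np, cv2
from cell import robot, optics
def world(c, uv=None):
    """world xyz for every pixel (or for listed pixels)"""
    h,w=c["z_map"].shape
    if uv is None:
        u,v=np.meshgrid(np.arange(w),np.arange(h)); uv=np.stack([u,v],-1).reshape(-1,2)
    uv=np.asarray(uv,float).reshape(-1,2)
    K=np.array([[c["fx"],0,c["cx"]],[0,c["fy"],c["cy"]],[0,0,1]])
    n=cv2.undistortPoints(uv.reshape(-1,1,2),K,np.array(c["D"],float)).reshape(-1,2)
    z=c["z_map"][uv[:,1].astype(int),uv[:,0].astype(int)][:,None]
    P=np.hstack([n*z,z]); R=cv2.Rodrigues(np.array(c["rvec"],float))[0]
    return (P-np.array(c["tvec"],float).reshape(1,3))@R, z[:,0]
E
python3 - <<'E'
from h import *
for n in("scene","top"):
    c=optics.camera(n); cv2.imwrite(f"pics/{n}0.png",c["image"])
    np.savez(f"{n}0.npz",**c)
s=robot.get_state(); print(s["clock"],s["eef_pos"],s["eef_rot"],s["opening"])
E
```

```text
pics
0.1 [0.238248   0.52271129 0.23040615] [-3.14122560e+00  1.68710217e-03  1.14298658e+00] 0.08565858495990131
```

View pics/scene0.png

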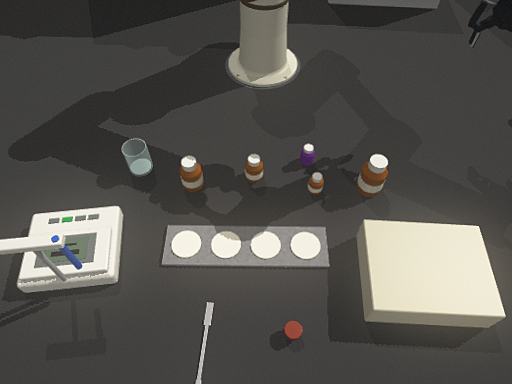

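View pics/top0.png

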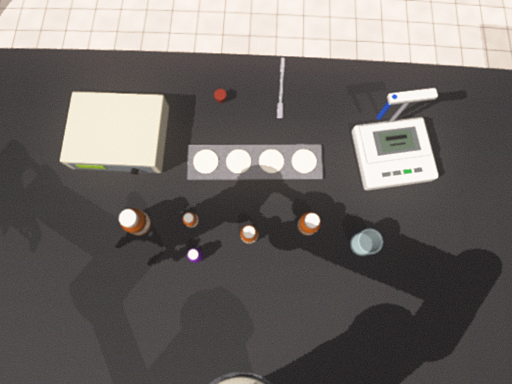

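Scene view faces the robot, so the meter at (75,245) is on the −y side and XL belongs on mark_a. In the top view: XL (128,215), S (190,219), M (249,233), L (309,222), beaker (367,241). The lookalikes are the purple bottle (193,255) and the red cap (220,95), neither wanted.

```bash
python3 - <<'E'
from h import *
for n in("scene","top"):
    c=dict(np.load(f"{n}0.npz")); W,z=world(c); im=c["image"].astype(int)
    W=W.reshape(384,512,3)
    white=((im.min(-1)>150)&(c["z_map"]>0)).astype(np.uint8)
    k,lab,st,_=cv2.connectedComponentsWithStats(white)
    print(n)
    for i in range(1,k):
        if 12<st[i,4]<900:
            p=W[lab==i]
            if not(0.2<np.median(p[:,0])<0.8): continue
            (r,_)=cv2.minEnclosingCircle(p[:,:2].astype(np.float32))[0:2]
            zt=np.percentile(p[:,2],80); t=p[p[:,2]>zt-.006]
            print(st[i],"mean",p.mean(0).round(4),"circ",np.round(r,4),"top",np.round(zt,4),t.mean(0).round(4),len(t))
    # amber / all objects heights 
    m=(W[...,2]>0.015)&(W[...,0]>.25)&(W[...,0]<.58)&(abs(W[...,1])<.45)&(c["z_map"]>0)
    k,lab,st,_=cv2.connectedComponentsWithStats(m.astype(np.uint8))
    for i in range(1,k):
        if st[i,4]>25:
            p=W[lab==i]; print("obj",st[i],p.min(0).round(3),p.max(0).round(3),im[lab==i].mean(0).round())
E
python3 - <<'E'
import cv2
a=cv2.imread('pics/top0.png')[190:275,100:400]
cv2.imwrite('pics/crop.png',cv2.resize(a,None,fx=2.6,fy=2.6,interpolation=cv2.INTER_CUBIC))
E
```

```text
scene
[304 144  10   7  56] mean [0.3778 0.1319 0.0476] circ [0.3566 0.1318] top 0.0522 [0.3817 0.1315 0.0513] 52
[248 155  12   9  83] mean [0.4385 0.0026 0.0659] circ [ 0.4133 -0.0008] top 0.068 [0.4392 0.0029 0.0668] 82
[370 154  18  14 193] mean [0.4492 0.2807 0.0949] circ [0.4087 0.3014] top 0.1001 [0.4534 0.279  0.099 ] 185
[181 156  15  12 127] mean [ 0.4685 -0.1425  0.0814] circ [ 0.4392 -0.1566] top 0.0835 [ 0.4696 -0.1419  0.0827] 125
[139 159  12  14  74] mean [ 0.4429 -0.2548  0.0306] circ [ 0.442  -0.2572] top 0.0432 [ 0.4447 -0.2558  0.0471] 24
[313 173   9   7  48] mean [0.4667 0.149  0.0508] circ [0.4667 0.1492] top 0.0514 [0.4667 0.149  0.0508] 48
[171 230  31  28 651] mean [ 0.6353 -0.1296  0.0095] circ [ 0.6333 -0.1296] top 0.0108 [ 0.6354 -0.1295  0.0096] 647
[250 231  31  28 649] mean [0.6269 0.0404 0.0097] circ [0.6248 0.0412] top 0.0108 [0.627  0.0404 0.0097] 647
[290 231  31  28 654] mean [0.622  0.1253 0.0096] circ [0.6211 0.1254] top 0.0108 [0.6221 0.1253 0.0096] 652
[211 232  30  26 633] mean [ 0.6318 -0.0449  0.0095] circ [ 0.6305 -0.0452] top 0.0107 [ 0.6
[... 1648 characters left out ...]
 0.1279 0.0528] 75
obj [130 170   8   5  32] [0.573 0.286 0.03 ] [0.58  0.303 0.049] [49. 53. 58.]
obj [364 181  36   9 196] [ 0.565 -0.372  0.016] [ 0.58  -0.284  0.044] [223. 229. 234.]
obj [119 208  31  27 620] [0.422 0.247 0.016] [0.48  0.301 0.104] [126. 144. 170.]
obj [183 212  15  15 173] [0.449 0.129 0.016] [0.483 0.163 0.056] [107. 129. 159.]
obj [299 212  21  23 379] [ 0.443 -0.165  0.015] [ 0.492 -0.12   0.088] [131. 156. 191.]
obj [241 225  17  19 256] [ 0.416 -0.02   0.016] [0.456 0.019 0.073] [133. 155. 186.]
obj [352 229  31  26 433] [ 0.4   -0.309  0.015] [ 0.455 -0.252  0.079] [153. 154. 142.]
obj [188 248  15  15 177] [0.363 0.111 0.016] [0.396 0.143 0.058] [176. 145. 169.]
```

View pics/crop.png

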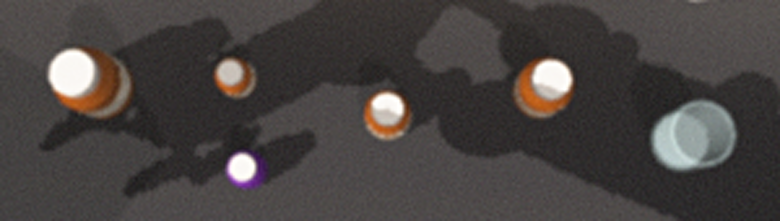

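Positions are consistent across both cameras (~3 mm), and sizes match the description. The meter is at −y, so the order is XL→a, L→b, M→c, S→d. I place with the jaws across the row, and grasp S with the jaws turned away from the purple lookalike. Starting with XL.

```bash
cat >> h.py <<'E'
PICK=dict(xl=(.4525,.2765,.034),l=(.469,-.1428,.024),m=(.438,.001,.014),s=(.466,.1475,.007))
MARK=dict(xl=(.6353,-.1296),l=(.6313,-.0448),m=(.6269,.0404),s=(.6224,.1253))
YAW=.052; H=.2
def job(k, pick_yaw=YAW):
    x,y,z=PICK[k]; mx,my=MARK[k]
    robot.release()
    robot.move_ptp([x,y,H],[np.pi,0,pick_yaw])
    if robot.line_to([x,y,z],vel=.15,guard=15): print("contact on descent",robot.get_state()["eef_pos"]); return False
    robot.close_gripper(40)
    s=robot.get_state(); print(k,"opening",s["opening"],s["eef_pos"])
    robot.line_to([x,y,z+.14],vel=.15)
    if pick_yaw!=YAW: robot.move_ptp([x,y,z+.14],[np.pi,0,YAW])
    robot.line_to([mx,my,z+.14],vel=.2)
    print("held",robot.get_state()["opening"])
    robot.line_to([mx,my,z+.025],vel=.15)
    g=robot.line_to([mx,my,z+.009],vel=.03,guard=5)
    print("touch",g,robot.get_state()["eef_pos"]-np.array([0,0,z]))
    robot.release(); robot.sleep(.2)
    robot.line_to([mx,my,H+.03],vel=.15)
    s=robot.get_state(); print("clock",s["clock"]); return True
E
python3 - <<'E'
from h import *
job("xl")
robot.move_ptp([.45,-.1428,.25],[np.pi,0,YAW])
c=optics.camera("scene"); cv2.imwrite("pics/s1.png",c["image"])
E
```

```text
xl opening 0.0567958575182886 [0.453295   0.2767641  0.03507243]
held 0.05670413136068413
touch True [ 0.635498   -0.12974703  0.01211091]
clock 10.025
```

View pics/s1.png

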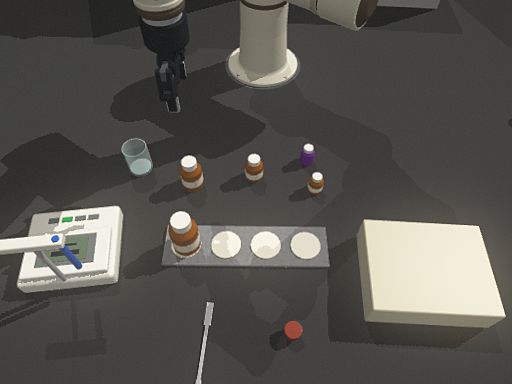

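XL stands upright on mark_a at (185,235), and the beaker (138,157) hasn't moved. On to the other three.

```bash
python3 - <<'E'
from h import *
ok=job("l") and job("m") and job("s",1.3)
print(ok)
robot.move_ptp([.35,.3,.3],[np.pi,0,.7])
robot.sleep(.3)
for n in("scene","top"):
    c=optics.camera(n); cv2.imwrite(f"pics/{n}2.png",c["image"]); W,_=world(c); W=W.reshape(384,512,3)
    for k,h in dict(xl=.1,l=.084,m=.068,s=.052).items():
        x,y=MARK[k]; d=np.hypot(W[...,0]-x,W[...,1]-y)
        p=W[(d<.04)&(c["z_map"]>0)]; zt=np.percentile(p[:,2],98)
        t=p[p[:,2]>h+.011-.006]; b=p[(p[:,2]>.02)]
        print(n,k,"top z",round(zt,4),"exp",h+.011,"off mm",((t.mean(0)[:2]-[x,y])*1e3).round(1),len(t),
          "body mid off",(((b.min(0)+b.max(0))[:2]/2-[x,y])*1e3).round(1))
    m=(W[...,2]>.015)&(np.hypot(W[...,0]-.43,W[...,1]+.28)<.06)&(c["z_map"]>0); print("beaker",W[m].min(0).round(3),W[m].max(0).round(3))
print(robot.get_state()["clock"])
E
```

```text
l opening 0.04962715094702425 [ 0.46957301 -0.14313904  0.02480946]
held 0.048951032792700126
touch True [ 0.63146727 -0.04479583  0.01185408]
clock 18.825
m opening 0.04065606383347123 [0.43848933 0.00088562 0.01460484]
held 0.04078800492460597
touch True [0.62702913 0.040409   0.01163588]
clock 27.55
s opening 0.032965585414894895 [0.46641125 0.14751862 0.00745815]
held 0.03261015740934426
touch True [0.62248904 0.12531855 0.01148576]
clock 37.6167
True
scene xl top z 0.1111 exp 0.111 off mm [2.4 3.3] 296 body mid off [5.3 3.3]
scene l top z 0.095 exp 0.095 off mm [2.4 2.2] 219 body mid off [5.6 2.4]
scene m top z 0.0793 exp 0.079 off mm [2.6 2.6] 151 body mid off [5.7 2.7]
scene s top z 0.0627 exp 0.063 off mm [2.4 2.1] 99 body mid off [4.5 1.9]
beaker [ 0.4   -0.308  0.015] [ 0.459 -0.249  0.077]
top xl top z 0.1133 exp 0.111 off mm [-1.   1.6] 217 body mid off [-2.4  0.8]
top l top z 0.0972 exp 0.095 off mm [-1.  -2.1] 158 body mid off [-1.5 -2. ]
top m top z 0.0811 exp 0.079 off mm [-0.9 -1.8] 113 body mid off [-3.1 -1.6]
top s top z 0.0647 exp 0.063 off mm [-0.5 -2.1] 71 body mid off [-1.4 -2.5]
beaker [ 0.4   -0.311  0.015] [ 0.455 -0.251  0.08 ]
39.2667
```

View pics/scene2.png

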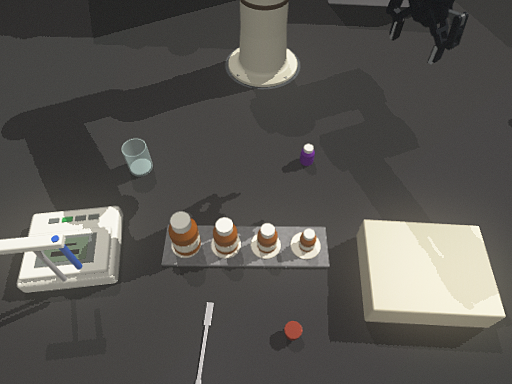

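View pics/top2.png

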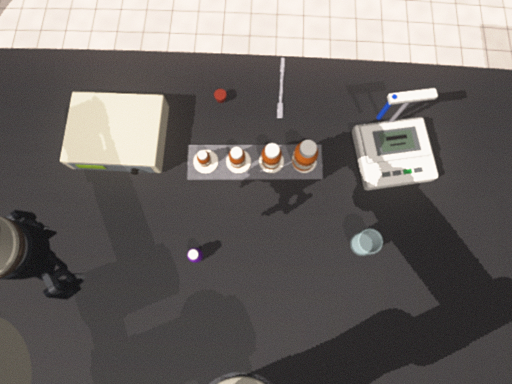

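All four bottles stand upright and centred on the marks, shrinking away from the meter: scene image XL (185,235), L (226,237), M (267,240), S (308,242). The beaker hasn't moved, and the arm is clear of everything. Handing in.

```bash
python3 -c "
from cell import robot
robot.job_done(); print(robot.get_state()['clock'])"
```

```text
the job is handed in; nothing more can be done
the job is handed in; nothing more can be done
```

All four amber bottles are standing on the marks in size order, and the job is handed in at about 39 s of the 104 s allowed. The meter is on the −y side, so the order is XL on mark_a, L on mark_b, M on mark_c and S on mark_d.

- **Placing:** each bottle was gripped at 40 N, and the finger opening matched its diameter to within about 1.5 mm. I lowered each one until it touched its mark, then released it.
- **Position:** by the cap tops in the scene and top pictures, every bottle is upright and about 4 mm or less from its mark's centre, against the 14 mm limit. Cap heights are within 0.3 mm of expected in the scene camera and about 2 mm high in the top camera.
- **Disagreements:** the two cameras differ by up to about 5 mm on the bottle positions. The rougher body outlines from the scene camera gave offsets of about 5–6 mm; they see only one side of the bottles.
- **Beaker:** its measured position changed by at most about 2 mm, so it was not disturbed.
- **Not checked:** I didn't measure the bottles' tilt or speed separately, and handing in returns no verdict.

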